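Lean the tall faceplate against the parts box

TASK

Take the tall aluminium faceplate (the taller, narrower one with the round window) out of the wooden rack and lean it, same end up, against the middle of the parts box's front: bottom edge on the desk a little way out, square to the box, tipped back about 20 degrees from upright so that it rests on the box's rim by itself. Leave the shorter, wider faceplate standing in the rack.

Things in the scene. Friction and masses are not known exactly. Their poses are not given: they have to be found in the camera images.
- tall_plate: Plate to lean: bare aluminium, 10 mm thick, 95 wide, 155 tall, about 0.33 kg, a round window 56 mm across centred 60 mm above its lower edge; the top 65 mm is solid, to be pinched across the thickness. Starts upright in either slot of the rack. Origin: centre of its underside. x across its thickness (normal to the faces), y along its width, z up its height.
- short_plate: The other plate in the rack, to be left alone: bare aluminium, 10 mm thick, 130 wide, 85 tall, rectangular window; in the rack its top is 95 mm above the desk, so lift the tall plate clear before moving sideways. Origin: centre of its underside; x across its thickness, y along its width, z up.
- rack: Fixed light-wood rack, 160 mm along x, 130 along y. Two slots along y, centred at x = +45 and -45 mm, 14 mm wide; slot floor 10 mm above the desk, cheeks up to 35 mm above the desk: lift a plate 30 mm to clear them. Origin: centre of its underside, on the desk; z up. Small loose parts under 50 mm tall lie on the desk between rack and box: carry the plate over them.
- box: Parts box, dark wood, open top, fixed: 130 mm deep (x), 200 long (y), 75 tall (z), walls 8 mm. Origin: centre of its underside, on the desk; x points from front to back, z up. The front is the plain long outer wall at x = -65 mm, its rim 75 mm above the desk. The brass lid, hinged on the back rim (x = +65), stands open there up to about 0.21 m above the desk.
Things that resemble listed ones, but are neither listed nor needed, are in the scene too. What is shaped like the tall_plate but orange or pink is not meant. There is more than one size of the box; the one meant has the size given above.

How it is judged (in metres and radians):
At the end, for the whole second after the job is handed in: Tall faceplate: lower edge on the desk, rests at 10 to 35 degrees against the box's front, level within 5 degrees, parallel to the front within 15 degrees, foot within 40 mm of the front's middle along the wall, still. Short faceplate: upright, within 30 mm of its start (angle between tall_plate's own z axis and vertical between 0.17 and 0.62 rad and angle between tall_plate's own y axis and vertical between 1.47 and 1.67 rad and height (world z) of tall_plate below 0.01 m and x of tall_plate in the frame of box between -0.15 and -0.065 m and y of tall_plate in the frame of box between -0.04 and 0.04 m and angle between the y axis of tall_plate and the y axis of box, either way round below 0.26 rad and contact force between tall_plate and box above 0.1 N and linear speed of tall_plate below 0.02 m/s and angular speed of tall_plate below 0.1 rad/s and distance of short_plate from where it was at the start of the episode below 0.03 m and angle between short_plate's own z axis and vertical below 0.3 rad); the robot touches nothing.
It fails at once if the short faceplate is moved by more than 30 mm or tipped (distance of short_plate from where it was at the start of the episode above 0.03 m or angle between short_plate's own z axis and vertical above 0.3 rad).
It also fails if it takes over 35 s, if anything falls off the work surface, if the arm or the gripper's body presses on something with over 40 N, if the wrist force passes 120 N, or if a joint passes its speed limit or range.

ROBOT

A 6-joint arm with a two-finger parallel gripper is mounted at the origin on the work surface. World frame = base frame: x ahead of the robot, y to its left, z up, the work surface at z = 0. Lengths are in m, angles in degrees, forces in N, time in s.
With the tool pointing down it reaches from about 0.4 to 0.825 m from the base axis. Payload 7 kg.
Tool frame: the origin (TCP) lies at the very end of the fingers, on their centre line; the grasp point (between the pads) lies tcp_to_grasp behind it (tcp_to_grasp is the distance from the TCP to the grasp point, in m); x points along the fingers, y is the direction in which the jaws open and shut, and the axes are right-handed (so a half turn about x gives the same grasp; the last joint's range is limited). The gripper opens to 88 mm and grips with 3 to 60 N. Pads are 19 mm wide; open, the fingers measure 130 mm over their backs; the gripper's body (78 mm by 193 mm) begins 47 mm behind the grasp point.
Start: joints at [-53.509, 20.546, 0.682, 0, -70.136, -16.507], TCP at [0.231, -0.634, 0.227] pointing down, gripper open.
Joint ranges: [-176.03, 176.03], [-82.01, 121.73], [-58.28, 71.71], [-173.87, 95.51], [-174.79, -0.11], [-173.66, 173.66]. Speed limits (degrees/s): [136.94, 136.94, 172.46, 180, 180, 180].

INTERFACE

Orientations are given as [roll, pitch, yaw] about the fixed x, y, z axes, in that order (R = Rz(yaw) Ry(pitch) Rx(roll)).
In Python, from plant import * gives the robot as it stands. The module is installed in compiled form; this text tells all that it offers.
- The arm moves only by the shell command python3 -m pendant 'ROWS'. ROWS is JSON, a list of rows, each an object with "claw": the finger opening in mm, from 0 to 87.6; "linear": the shift along the tool's x, y, z in mm, a list of three; "twist": the turn about the tool's x in rad. In form: [{"claw": claw, "linear": [tx, ty, tz], "twist": twist}, ...]. A call has exactly 10 rows; each row shifts and turns the commanded pose from where the row before left it, along the tool's axes as they then stand; what a row does not reach is not made up. A row lasts 1/12 s, in which the tool goes at most 41.7 mm and 7.16 degrees, less where a joint would pass 70% of its speed; a pose out of reach is approached as far as the arm can. A call with a gripper value outside its range is refused whole. The fingers move at their own pace and stop on an object; the grip force is fixed at half the most. Time passes only in rows, so rows that do not move let the fingers close, or fill a call up. It gives the time, the measured TCP pose, the force and the opening at its end, in the units of the state.
- get_obs(): the state, without advancing time (a new reading comes with each control period).
- snapshot(name): name is "scene" or "side" or "wrist"; returns (picture, depth): 384x512x3 uint8, red, green, blue; 384x512 float32, m along the optical axis (not along the pixel's ray), 0 where there is no reading.
- camera_params(name): a dict with "fx", "fy", "cx", "cy" (pixels), "rvec" (rotation vector, rad) and "tvec" (3), from world to camera coordinates, as OpenCV has them. Camera axes: x right, y down, z forward; pixel columns grow to the right and rows downward; lengths in m; the calibration is good to about 2 mm. A picture is of the moment at which its call begins: read the wrist's pose just before it. camera_params takes no time and is no camera call; for the wrist camera it gives the pose at the moment of the call.
- close_job(): hands the job in, once; it reports no verdict.
Trained networks look in the newest picture that a camera, given by its name, has taken for a name from the list of things; names that differ only in an ending like _2 or _b are one class to them, and where a whole thing is asked for, a point or a joint stands for the part that bears it (a point fixed in the world has none). Each returns a list of dicts, best first, with "confidence" (0 to 1); they miss things now and then, are a little off and sometimes report something else, mostly with a low value. They report only what shows in the picture. A call takes as long as a camera call. They do not tell look-alikes from the thing itself.
- boxes_of(camera, target): "xy" ([column, row] in pixels, amid what is visible of it).
The state is a dict: "clock": time; "joint_pos": joint angles; "qvel": joint speeds; "tau": joint torques, N m; "tool_pos": TCP position; "orientation": TCP orientation; "force": force on the tool from outside, world axes, zero at the start; "moment": the same for the moment, N m; "opening": finger opening in m.
Only numpy, scipy, OpenCV 4.12 (cv2) and the standard library are available. Lean on these libraries where they do the work, as an engineer would, in place of code of your own. Each camera call takes 0.05 s, during which the arm holds its last target. There are 200 camera calls.

## Working session

There is one attempt and no reset: what is moved stays moved. The work goes in short steps, Python scripts to look and compute and a shell command to move; the robot and the scene stay as the last step left them, time stands still between calls to the robot, and variables do not carry over. Pictures are saved under pics/ and viewed, about 8 in all and at most 12, crops included, and the job is handed in when it is done.

```bash
mkdir -p pics; cat > h.py <<'E'
from plant import *
import numpy as np, cv2
from scipy.spatial.transform import Rotation as Ro
def cam(n):
    p=camera_params(n); R=cv2.Rodrigues(np.array(p['rvec'],float))[0]; return p,R,np.array(p['tvec'],float).ravel()
def cloud(n,d):
    p,R,t=cam(n); v,u=np.mgrid[:384,:512]
    P=np.stack([(u-p['cx'])/p['fx']*d,(v-p['cy'])/p['fy']*d,d],-1)
    return (P-t)@R
def proj(n,X):
    p,R,t=cam(n); c=np.atleast_2d(X)@R.T+t
    return np.c_[c[:,0]/c[:,2]*p['fx']+p['cx'],c[:,1]/c[:,2]*p['fy']+p['cy']]
E
python3 - <<'E'
from h import *
print(get_obs())
ims=[]
for n in ("scene","side","wrist"):
    im,d=snapshot(n); np.savez(f'{n}0.npz',im=im,d=d,W=cloud(n,d)); ims.append(im)
    for t in ("tall_plate","short_plate","rack","box"):
        for r in boxes_of(n,t)[:4]:
            u,v=map(int,np.round(r['xy'])); print(n,t,u,v,round(r['confidence'],2),cloud(n,d)[v,u].round(3))
cv2.imwrite('pics/a.png',cv2.resize(np.hstack(ims[:2])[...,::-1],(800,300),interpolation=cv2.INTER_AREA))
cv2.imwrite('pics/s.png',ims[0][...,::-1]);cv2.imwrite('pics/sd.png',ims[1][...,::-1])
E
```

```text
{'clock': 0.0, 'joint_pos': array([-5.35090520e+01,  2.05913255e+01,  6.36043950e-01, -1.74730768e-02,
       -7.01362161e+01, -1.65082229e+01]), 'qvel': array([-0.0417183 , -0.07840498, -0.10886688,  0.10709736,  0.07097462,
       -0.00154478]), 'tau': array([ 1.42976420e-03, -5.82725823e+01,  2.93052900e+01,  6.99705496e+00,
        6.90956818e-03, -1.80312009e-04]), 'tool_pos': array([ 0.23049352, -0.63393256,  0.22564949]), 'orientation': array([ 96.33199961,  89.9070391 , 116.30877454]), 'force': array([-0.33624992,  0.75877223, -1.01668386]), 'moment': array([ 0.00731932, -0.03588121, -0.00159214]), 'opening': 0.08775858462616745}
scene tall_plate 153 134 0.76 [ 0.326 -0.298  0.091]
scene tall_plate 130 159 0.7 [ 0.505 -0.286  0.111]
scene tall_plate 95 217 0.63 [ 0.733 -0.269  0.095]
scene short_plate 153 183 0.93 [ 0.549 -0.206  0.073]
scene rack 150 198 0.6 [ 0.568 -0.213  0.035]
scene box 402 234 0.78 [0.594 0.438 0.055]
scene box 321 208 0.59 [0.549 0.242 0.064]
side tall_plate 336 123 0.93 [ 0.494 -0.278  0.119]
side tall_plate 279 99 0.77 [ 0.716 -0.269  0.103]
side tall_plate 376 143 0.7 [ 0.361 -0.307  0.096]
side short_plate 309 138 0.56 [ 0.536 -0.199  0.084]
side rack 323 151 0.96 [ 0.507 -0.251  0.008]
side box 149 275 0.83 [0.547 0.452 0.054]
side box 215 218 0.74 [0.487 0.27  0.163]
```

View pics/s.png

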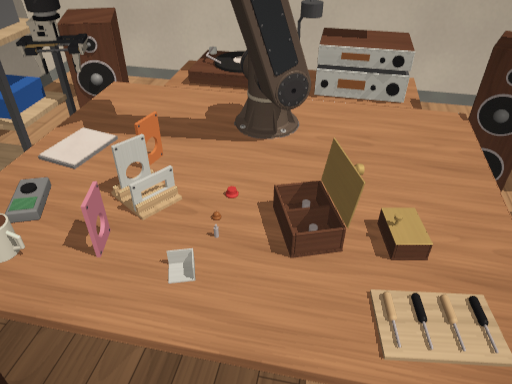

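View pics/sd.png

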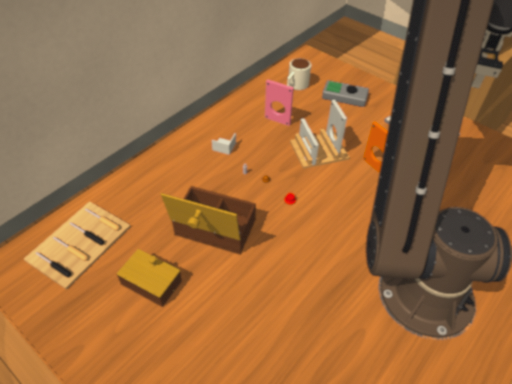

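The scene picture shows four candidates. The bare aluminium tall plate with a round window is at (130,160), in the rack's rear slot. The orange (150,135) and pink (97,217) plates stand outside the rack and are decoys. The short plate is at (153,185). The open parts box with the lid is at (310,215), and the small closed box at (403,234) is the look-alike. I'll measure these and confirm them in a crop.

```bash
python3 - <<'E'
from h import *
crops=[]
for n in ("scene","side"):
    f=np.load(f'{n}0.npz'); W=f['W']; im=f['im']; ok=f['d']>0
    def rep(tag,c,r,zl,zh,sel=None):
        m=ok&(np.hypot(W[...,0]-c[0],W[...,1]-c[1])<r)&(W[...,2]>zl)&(W[...,2]<zh)
        P=W[m]
        if len(P)<8: print(n,tag,len(P));return
        rc=cv2.minAreaRect(P[:,:2].astype(np.float32)*1000)
        print(n,tag,len(P),'ctr',np.round(rc[0]),'size',np.round(rc[1]),'ang',round(rc[2],1),'zmax',P[:,2].max().round(3),np.percentile(P[:,2],98).round(3))
    rep('tall',(.5,-.28),.075,.105,.3)
    rep('short',(.54,-.2),.08,.05,.102)
    rep('rack',(.52,-.24),.14,.027,.038)
    rep('boxrim',(.56,.22),.17,.068,.079)
    rep('lid',(.56,.22),.17,.09,.3)
    rep('small box',(.58,.44),.09,.04,.1)
    rep('desk',(.5,0),.1,-.02,.012)
    for tag,pts in (('c',0),):pass
im=np.load('scene0.npz')['im']
a=cv2.resize(im[100:240,70:200],None,fx=3,fy=3,interpolation=3); b=cv2.resize(im[130:270,255:385],None,fx=3,fy=3,interpolation=3)
cv2.imwrite('pics/c.png',np.hstack([a,b])[...,::-1])
for n in ("scene","side"): p,R,t=cam(n); print(n,(-R.T@t).round(3))
p,R,t=cam('wrist');print('wrist',(-R.T@t).round(3),R.round(2)); o=get_obs()['orientation'];print(Ro.from_euler('xyz',o,degrees=True).as_matrix().round(2))
E
```

```text
scene tall 720 ctr [ 499. -286.] size [17. 97.] ang 56.8 zmax 0.167 0.165
scene short 602 ctr [ 546. -210.] size [ 16. 131.] ang 56.8 zmax 0.098 0.096
scene rack 563 ctr [ 523. -249.] size [132. 132.] ang 58.1 zmax 0.038 0.037
scene boxrim 747 ctr [558. 209.] size [204. 133.] ang 22.1 zmax 0.079 0.078
scene lid 1936 ctr [522. 299.] size [202.  64.] ang 21.9 zmax 0.204 0.203
scene small box 1522 ctr [558. 448.] size [138.  89.] ang 11.7 zmax 0.085 0.08
scene desk 2411 ctr [500.   1.] size [199. 197.] ang 18.8 zmax 0.012 0.006
side tall 340 ctr [ 499. -286.] size [ 15. 101.] ang 57.5 zmax 0.17 0.169
side short 272 ctr [ 547. -211.] size [ 13. 134.] ang 57.5 zmax 0.1 0.099
side rack 392 ctr [ 523. -249.] size [129. 134.] ang 57.0 zmax 0.038 0.038
side boxrim 433 ctr [557. 209.] size [200. 137.] ang 22.7 zmax 0.079 0.079
side lid 1692 ctr [521. 300.] size [200.  59.] ang 22.6 zmax 0.208 0.205
side small box 1672 ctr [557. 448.] size [136.  90.] ang 11.9 zmax 0.087 0.081
side desk 2380 ctr [499.  -3.] size [193. 198.] ang 69.1 zmax 0.012 0.008
scene [1.368 0.24  0.715]
side [-0.038  0.744  1.065]
wrist [ 0.16  -0.66   0.385] [[-0.34  0.94  0.  ]
 [ 0.9   0.33  0.28]
 [ 0.26  0.1  -0.96]]
[[ 0.   -0.34  0.94]
 [-0.    0.94  0.34]
 [-1.   -0.    0.  ]]
```

View pics/c.png

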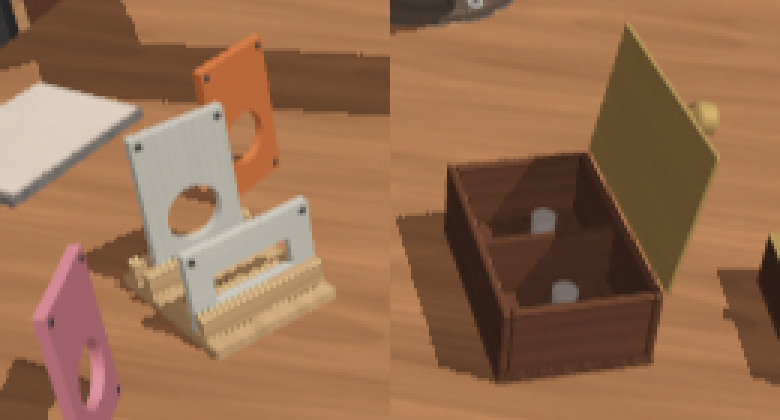

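The crop confirms it. The grey tall plate with the round window stands in the rack's rear slot, and the open box measures 200×133 mm, which matches. Next I'll turn the jaws to the plate's normal (yaw about 57°) and approach.

```bash
python3 -c "
import plant;print(plant.tcp_to_grasp)"; python3 -m pendant '[{"claw":87,"linear":[0,0,0],"twist":0.1155},{"claw":87,"linear":[0,0,0],"twist":0.1155},{"claw":87,"linear":[0,0,0],"twist":0.1155},{"claw":87,"linear":[0,0,0],"twist":0.1155},{"claw":87,"linear":[0,0,0],"twist":0.1155},{"claw":87,"linear":[0,0,0],"twist":0.1155},{"claw":87,"linear":[0,0,0],"twist":0.1155},{"claw":87,"linear":[0,0,0],"twist":0.1155},{"claw":87,"linear":[0,35,0],"twist":0},{"claw":87,"linear":[0,35,0],"twist":0}]'
python3 -m pendant '[{"claw":87,"linear":[0,38,3],"twist":0},{"claw":87,"linear":[0,38,3],"twist":0},{"claw":87,"linear":[0,38,3],"twist":0},{"claw":87,"linear":[0,38,3],"twist":0},{"claw":87,"linear":[0,38,3],"twist":0},{"claw":87,"linear":[0,38,3],"twist":0},{"claw":87,"linear":[0,38,3],"twist":0},{"claw":87,"linear":[0,38,3],"twist":0},{"claw":87,"linear":[0,0,3],"twist":0},{"claw":87,"linear":[0,0,3],"twist":0}]'
cat > rel.py <<'E'
from h import *
import sys
o=get_obs(); R=Ro.from_euler('xyz',o['orientation'],degrees=True).as_matrix()
print('t',round(o['clock'],2),'tcp',o['tool_pos'].round(4),'jaw yaw',np.degrees(np.arctan2(R[1,1],R[0,1])).round(2),'tilt',np.degrees(np.arccos(-R[2,0])).round(2),'j',o['joint_pos'].round(1),'F',o['force'].round(1),'open',round(o['opening'],4))
if len(sys.argv)>3: print('move mm',(R.T@(np.array(sys.argv[1:4],float)-o['tool_pos'])*1000).round(1))
E
python3 rel.py .499 -.286 .135
```

```text
0.0188
clock: 1.58
tool_pos: [0.2682, -0.5757, 0.2257]
orientation: [170.0, 89.9, 136.8]
force: [0.5, 0.2, 0.7]
opening: 0.0868
clock: 2.42
tool_pos: [0.4607, -0.3352, 0.2269]
orientation: [16.3, 90.0, -16.4]
force: [-0.4, -1.1, -0.2]
opening: 0.0869
t 2.42 tcp [ 0.4607 -0.3352  0.2269] jaw yaw 57.26 tilt 0.03 j [ -16.4   10.7  -12.9    0.   -66.4 -106.4] F [-0.4 -1.1 -0.2] open 0.0869
move mm [91.9 62.1  5.6]
```

```bash
python3 -m pendant '[{"claw":87,"linear":[0,31,3],"twist":0},{"claw":87,"linear":[0,31,2.6],"twist":0},{"claw":87,"linear":[0,0,0],"twist":0},{"claw":87,"linear":[0,0,0],"twist":0},{"claw":87,"linear":[0,0,0],"twist":0},{"claw":87,"linear":[0,0,0],"twist":0},{"claw":87,"linear":[0,0,0],"twist":0},{"claw":87,"linear":[0,0,0],"twist":0},{"claw":87,"linear":[0,0,0],"twist":0},{"claw":87,"linear":[0,0,0],"twist":0}]'
python3 rel.py .499 -.286 .135; python3 - <<'E'
from h import *
W0=None
im,d=snapshot('wrist'); W=cloud('wrist',d)
for tag,c,r,a,b in (('tall',(.5,-.286),.08,.15,.19),('short',(.546,-.21),.08,.085,.11),('rack',(.523,-.249),.14,.028,.04)):
    m=(d>0)&(np.hypot(W[...,0]-c[0],W[...,1]-c[1])<r)&(W[...,2]>a)&(W[...,2]<b); P=W[m]
    if len(P)>8:
        rc=cv2.minAreaRect(P[:,:2].astype(np.float32)*1000); print(tag,len(P),np.round(rc[0],1),np.round(rc[1]),rc[2],np.median(P[:,2]))
cv2.imwrite('pics/w.png',im[...,::-1])
E
```

```text
clock: 3.25
tool_pos: [0.4975, -0.2882, 0.2266]
orientation: [10.2, 90.0, -22.8]
force: [-0.5, -0.0, -0.6]
opening: 0.0869
t 3.25 tcp [ 0.4975 -0.2882  0.2266] jaw yaw 57.01 tilt 0.01 j [ -10.6   11.2  -12.3    0.   -66.6 -112.4] F [-0.5 -0.  -0.6] open 0.0869
move mm [91.6  2.7  0. ]
tall 1632 [ 495.8 -286.9] [10. 93.] 57.34391403198242 0.1648904768598037
short 1563 [ 538.6 -207.6] [ 11. 115.] 57.3294677734375 0.09467913902644771
rack 4159 [ 516.2 -255.5] [113. 131.] 56.9019775390625 0.034776721960898774
```

View pics/w.png

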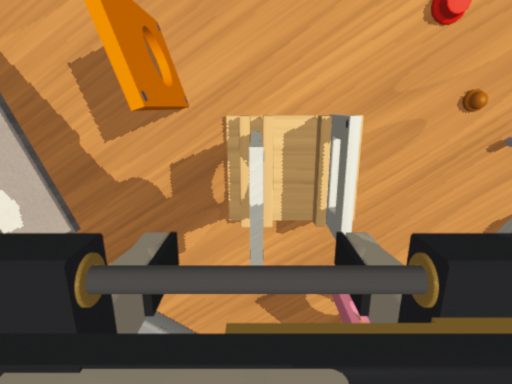

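The wrist view shows the tall plate (257,195) centred between the fingers, with the short plate at (345,170) and the orange one at (140,60), both clear. Heights are 0.165 and 0.095, as expected. I'll go down and grip.

```bash
python3 -m pendant '[{"claw":87,"linear":[25,0,0],"twist":-0.003},{"claw":87,"linear":[30,0,0],"twist":0},{"claw":87,"linear":[30,0,0],"twist":0},{"claw":87,"linear":[16,0,0],"twist":0},{"claw":87,"linear":[0,0,0],"twist":0},{"claw":87,"linear":[0,0,0],"twist":0},{"claw":0,"linear":[0,0,0],"twist":0},{"claw":0,"linear":[0,0,0],"twist":0},{"claw":0,"linear":[0,0,0],"twist":0},{"claw":0,"linear":[0,0,0],"twist":0}]'
python3 -m pendant '[{"claw":0,"linear":[0,0,0],"twist":0},{"claw":0,"linear":[0,0,0],"twist":0},{"claw":0,"linear":[0,0,0],"twist":0},{"claw":0,"linear":[0,0,0],"twist":0},{"claw":0,"linear":[0,0,0],"twist":0},{"claw":0,"linear":[0,0,0],"twist":0},{"claw":0,"linear":[0,0,0],"twist":0},{"claw":0,"linear":[0,0,0],"twist":0},{"claw":0,"linear":[0,0,0],"twist":0},{"claw":0,"linear":[0,0,0],"twist":0}]'
python3 rel.py
```

```text
clock: 4.13
tool_pos: [0.4983, -0.288, 0.1267]
orientation: [19.7, 89.9, -13.1]
force: [-0.2, -0.1, 0.1]
opening: 0.0657
clock: 4.97
tool_pos: [0.4977, -0.2879, 0.1255]
orientation: [-176.6, 90.0, 150.6]
force: [0.1, 0.1, -1.0]
opening: 0.0102
t 4.97 tcp [ 0.4977 -0.2879  0.1255] jaw yaw 57.21 tilt 0.0 j [ -10.6   16.2  -19.9   -0.   -53.9 -112.2] F [ 0.1  0.1 -1. ] open 0.0102
```

```bash
python3 -m pendant '[{"claw":0,"linear":[-15,0,0],"twist":0},{"claw":0,"linear":[-20,0,0],"twist":0},{"claw":0,"linear":[-25,0,0],"twist":0},{"claw":0,"linear":[-30,0,0],"twist":0},{"claw":0,"linear":[-30,0,0],"twist":0},{"claw":0,"linear":[0,0,0],"twist":-0.08},{"claw":0,"linear":[0,0,0],"twist":-0.12},{"claw":0,"linear":[0,0,0],"twist":-0.12},{"claw":0,"linear":[0,0,0],"twist":-0.12},{"claw":0,"linear":[0,0,0],"twist":-0.12}]'
python3 -m pendant '[{"claw":0,"linear":[0,0,0],"twist":-0.12},{"claw":0,"linear":[0,0,0],"twist":-0.12},{"claw":0,"linear":[0,0,0],"twist":-0.1},{"claw":0,"linear":[0,0,0],"twist":-0.062},{"claw":0,"linear":[0,0,0],"twist":0},{"claw":0,"linear":[0,0,0],"twist":0},{"claw":0,"linear":[0,0,0],"twist":0},{"claw":0,"linear":[0,0,0],"twist":0},{"claw":0,"linear":[0,0,0],"twist":0},{"claw":0,"linear":[0,0,0],"twist":0}]'
python3 rel.py .5943 .1193 .245
```

```text
clock: 5.8
tool_pos: [0.4972, -0.2876, 0.2449]
orientation: [145.3, 89.9, 145.0]
force: [0.4, 0.1, -3.1]
opening: 0.0097
clock: 6.63
tool_pos: [0.4977, -0.2878, 0.2455]
orientation: [95.1, 90.0, 117.4]
force: [0.6, 1.0, -2.8]
opening: 0.0097
t 6.63 tcp [ 0.4977 -0.2878  0.2455] jaw yaw 112.3 tilt 0.0 j [-10.6  10.5 -10.6  -0.  -68.9 -57.1] F [ 0.6  1.  -2.8] open 0.0097
move mm [  0.6 340.1 243.8]
```

```bash
python3 -m pendant '[{"claw":0,"linear":[0,12,8],"twist":0},{"claw":0,"linear":[0,20,14],"twist":0},{"claw":0,"linear":[0,28,20],"twist":0},{"claw":0,"linear":[0,28,20],"twist":0},{"claw":0,"linear":[0,28,20],"twist":0},{"claw":0,"linear":[0,28,20],"twist":0},{"claw":0,"linear":[0,28,20],"twist":0},{"claw":0,"linear":[0,28,20],"twist":0},{"claw":0,"linear":[0,28,20],"twist":0},{"claw":0,"linear":[0,28,20],"twist":0}]'
python3 -m pendant '[{"claw":0,"linear":[0,28,20],"twist":0},{"claw":0,"linear":[0,26,20],"twist":0},{"claw":0,"linear":[0,18,13],"twist":0},{"claw":0,"linear":[0,12,9],"twist":0},{"claw":0,"linear":[0,0,0],"twist":0},{"claw":0,"linear":[0,0,0],"twist":0},{"claw":0,"linear":[0,0,0],"twist":0},{"claw":0,"linear":[0,0,0],"twist":0},{"claw":0,"linear":[0,0,0],"twist":0},{"claw":0,"linear":[0,0,0],"twist":0}]'
python3 rel.py .5943 .1193 .116
cat > look.py <<'E'
from h import *
import sys
B=np.array([.5575,.209]);a=np.radians(112.3);X=np.array([np.cos(a),np.sin(a)]);Y=np.array([-X[1],X[0]])
out=[]
for n in ('scene','side'):
    im,d=snapshot(n);W=cloud(n,d);f=W.reshape(-1,3)[(d>0).ravel()]
    c=im.reshape(-1,3)[(d>0).ravel()].astype(int)
    L=np.c_[(f[:,:2]-B)@X,(f[:,:2]-B)@Y,f[:,2]]
    grey=(c.max(1)-c.min(1)<25)&(c.min(1)>90)
    m=grey&(L[:,0]>-.17)&(L[:,0]<0)&(np.abs(L[:,1])<.09)&(L[:,2]>.004)&(L[:,2]<.3)
    P=L[m]; print(n,len(P),'z',np.percentile(P[:,2],[1,99]).round(3),'y',np.percentile(P[:,1],[1,99]).round(3))
    if len(P)>50:
        for lo in np.arange(0,.3,.03):
            q=P[(P[:,2]>=lo)&(P[:,2]<lo+.03)]
            if len(q)>10: print('  z %.3f x med %.4f y %.3f..%.3f n %d'%(np.median(q[:,2]),np.median(q[:,0]),q[:,1].min(),q[:,1].max(),len(q)))
    u=proj(n,[[.585,.14,.07]])[0].astype(int); print(u)
    x0=int(np.clip(u[0]-75,0,361));y0=int(np.clip(u[1]-75,0,233)); out.append(cv2.resize(im[y0:y0+150,x0:x0+150],(400,400),interpolation=3))
cv2.imwrite(sys.argv[1],np.hstack(out)[...,::-1])
E
python3 look.py pics/l1.png
```

```text
clock: 7.47
tool_pos: [0.5689, 0.0199, 0.2458]
orientation: [-0.4, 90.0, 21.9]
force: [0.7, -0.4, -2.3]
opening: 0.01
clock: 8.3
tool_pos: [0.5942, 0.1185, 0.2458]
orientation: [-0.3, 90.0, 22.0]
force: [-0.3, 0.9, -2.7]
opening: 0.0103
t 8.3 tcp [0.5942 0.1185 0.2458] jaw yaw 112.27 tilt 0.02 j [ 29.7  13.4  -6.8   0.  -69.8 -97.5] F [-0.3  0.9 -2.7] open 0.0103
move mm [129.8   0.7   0.4]
scene 698 z [0.132 0.286] y [-0.049  0.042]
  z 0.142 x med -0.1021 y -0.050..0.038 n 63
  z 0.165 x med -0.1015 y -0.050..0.042 n 172
  z 0.193 x med -0.1008 y -0.051..0.044 n 114
  z 0.226 x med -0.1022 y -0.051..0.035 n 120
  z 0.254 x med -0.1021 y -0.049..-0.005 n 111
  z 0.284 x med -0.0978 y -0.050..0.016 n 114
[278 209]
side 346 z [0.166 0.287] y [0.005 0.045]
  z 0.174 x med -0.0940 y 0.021..0.044 n 29
  z 0.198 x med -0.0943 y 0.031..0.045 n 34
  z 0.227 x med -0.0941 y 0.002..0.045 n 104
  z 0.256 x med -0.0937 y 0.007..0.046 n 115
  z 0.279 x med -0.0938 y 0.009..0.045 n 61
[223 193]
```

View pics/l1.png

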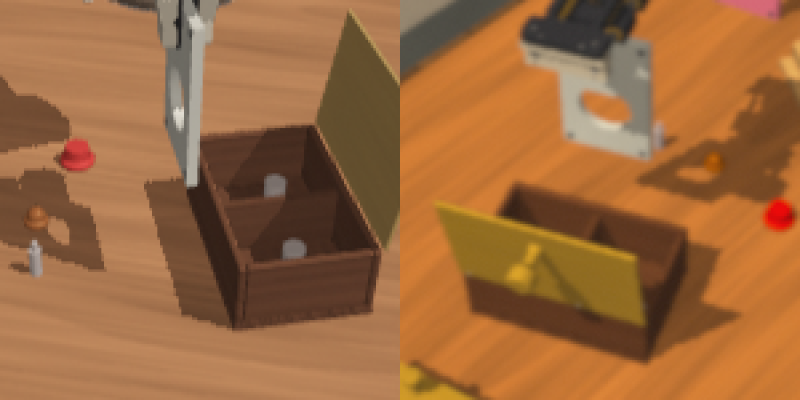

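The scene view shows the plate held upright in front of the wall (crop 185,120), and the side view agrees. It sits at box x = -97 mm and y = -3 mm, with its lower edge about 130 mm up. Now I'll lower it.

```bash
python3 -m pendant '[{"claw":0,"linear":[15,0,0],"twist":0},{"claw":0,"linear":[25,0,0],"twist":0},{"claw":0,"linear":[30,0,0],"twist":0},{"claw":0,"linear":[25,0,0],"twist":0},{"claw":0,"linear":[15,0,0],"twist":0},{"claw":0,"linear":[10,0,0],"twist":0},{"claw":0,"linear":[4,0,0],"twist":0},{"claw":0,"linear":[2,0,0],"twist":0},{"claw":0,"linear":[0,0,0],"twist":0},{"claw":0,"linear":[0,0,0],"twist":0}]'
python3 -m pendant '[{"claw":0,"linear":[1,0,0],"twist":0},{"claw":0,"linear":[1,0,0],"twist":0},{"claw":0,"linear":[1,0,0],"twist":0},{"claw":0,"linear":[1,0,0],"twist":0},{"claw":0,"linear":[0,0,0],"twist":0},{"claw":0,"linear":[0,0,0],"twist":0},{"claw":0,"linear":[0,0,0],"twist":0},{"claw":0,"linear":[0,0,0],"twist":0},{"claw":0,"linear":[0,0,0],"twist":0},{"claw":0,"linear":[0,0,0],"twist":0}]'
```

```text
clock: 9.23
tool_pos: [0.595, 0.1196, 0.1208]
orientation: [-1.3, 89.9, 21.1]
force: [0.5, 0.2, -2.1]
opening: 0.0095
clock: 10.07
tool_pos: [0.5942, 0.1194, 0.1156]
orientation: [-177.7, 90.0, -155.4]
force: [0.2, -0.1, -3.0]
opening: 0.0097
```

```bash
python3 -m pendant '[{"claw":0,"linear":[0.5,0,0],"twist":0},{"claw":0,"linear":[0.5,0,0],"twist":0},{"claw":0,"linear":[0,0,0],"twist":0},{"claw":0,"linear":[0,0,0],"twist":0},{"claw":0,"linear":[0,0,0],"twist":0},{"claw":0,"linear":[0,0,0],"twist":0},{"claw":0,"linear":[0,0,0],"twist":0},{"claw":0,"linear":[0,0,0],"twist":0},{"claw":0,"linear":[0,0,0],"twist":0},{"claw":0,"linear":[0,0,0],"twist":0}]'
```

```text
clock: 10.9
tool_pos: [0.5944, 0.1193, 0.1155]
orientation: [-19.1, 90.0, 3.2]
force: [-2.6, -0.1, 5.8]
opening: 0.0097
```

The lower edge is now on the desk. I'll open to 26 mm and push slowly towards the box, so the plate tips while caged between the fingers.

```bash
python3 -m pendant '[{"claw":14,"linear":[0,0,0],"twist":0},{"claw":18,"linear":[0,0,0],"twist":0},{"claw":22,"linear":[0,0,0],"twist":0},{"claw":26,"linear":[0,0,0],"twist":0},{"claw":26,"linear":[0,0,0],"twist":0},{"claw":26,"linear":[0,0,0],"twist":0},{"claw":26,"linear":[0,1,0],"twist":0},{"claw":26,"linear":[0,2,0],"twist":0},{"claw":26,"linear":[0,2,0],"twist":0},{"claw":26,"linear":[0,2,0],"twist":0}]'
python3 -m pendant '[{"claw":26,"linear":[0,2,0],"twist":0},{"claw":26,"linear":[0,2,0],"twist":0},{"claw":26,"linear":[0,2,0],"twist":0},{"claw":26,"linear":[0,2,0],"twist":0},{"claw":26,"linear":[0,2,0],"twist":0},{"claw":26,"linear":[0,2,0],"twist":0},{"claw":26,"linear":[0,2,0],"twist":0},{"claw":26,"linear":[0,2,0],"twist":0},{"claw":26,"linear":[0,0,0],"twist":0},{"claw":26,"linear":[0,0,0],"twist":0}]'
python3 rel.py; python3 look.py pics/l2.png
```

```text
clock: 11.73
tool_pos: [0.5915, 0.126, 0.1145]
orientation: [-175.7, 90.0, -153.4]
force: [-0.4, -0.8, 0.2]
opening: 0.026
clock: 12.57
tool_pos: [0.5854, 0.1407, 0.1146]
orientation: [79.7, 90.0, 102.0]
force: [-0.4, 0.5, 0.8]
opening: 0.0259
t 12.57 tcp [0.5854 0.1407 0.1146] jaw yaw 112.35 tilt 0.0 j [ 32.1  19.1 -17.2  -0.  -53.7 -99.7] F [-0.4  0.5  0.8] open 0.0259
scene 1180 z [0.006 0.297] y [-0.05   0.043]
  z 0.018 x med -0.0974 y -0.052..0.045 n 147
  z 0.041 x med -0.0910 y -0.051..0.047 n 178
  z 0.075 x med -0.0846 y -0.050..0.044 n 115
  z 0.105 x med -0.0793 y -0.050..0.019 n 148
  z 0.136 x med -0.0733 y -0.050..0.043 n 193
  z 0.152 x med -0.0661 y -0.050..0.045 n 98
  z 0.196 x med -0.0866 y -0.042..-0.000 n 82
  z 0.232 x med -0.1233 y -0.039..0.014 n 40
  z 0.252 x med -0.1233 y -0.025..0.019 n 84
  z 0.280 x med -0.1011 y -0.040..0.032 n 95
[278 209]
side 184 z [0.059 0.156] y [0.004 0.046]
  z 0.077 x med -0.0778 y 0.019..0.046 n 32
  z 0.107 x med -0.0713 y 0.004..0.046 n 72
  z 0.134 x med -0.0658 y 0.006..0.047 n 65
  z 0.153 x med -0.0625 y 0.026..0.045 n 11
[223 193]
```

View pics/l2.png

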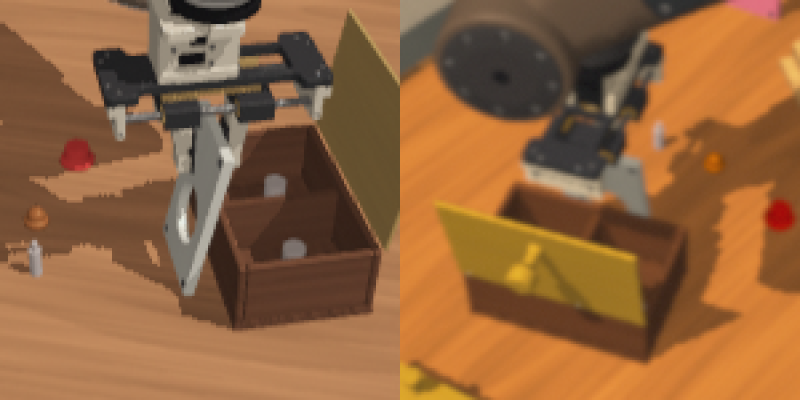

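The plate is tipped about 11° between the fingers (crop 205,190) and its foot hasn't moved. I'll continue another 24 mm.

```bash
python3 -m pendant '[{"claw":26,"linear":[0,2,0],"twist":0},{"claw":26,"linear":[0,2,0],"twist":0},{"claw":26,"linear":[0,2,0],"twist":0},{"claw":26,"linear":[0,2,0],"twist":0},{"claw":26,"linear":[0,2,0],"twist":0},{"claw":26,"linear":[0,2,0],"twist":0},{"claw":26,"linear":[0,2,0],"twist":0},{"claw":26,"linear":[0,2,0],"twist":0},{"claw":26,"linear":[0,2,0],"twist":0},{"claw":26,"linear":[0,2,0],"twist":0}]'
python3 -m pendant '[{"claw":26,"linear":[0,2,0],"twist":0},{"claw":26,"linear":[0,2,0],"twist":0},{"claw":26,"linear":[0,0,0],"twist":0},{"claw":26,"linear":[0,0,0],"twist":0},{"claw":30,"linear":[0,0,0],"twist":0},{"claw":34,"linear":[0,0,0],"twist":0},{"claw":40,"linear":[0,0,0],"twist":0},{"claw":46,"linear":[0,0,0],"twist":0},{"claw":46,"linear":[0,0,0],"twist":0},{"claw":46,"linear":[0,0,0],"twist":0}]'
python3 rel.py; python3 look.py pics/l3.png
```

```text
clock: 13.5
tool_pos: [0.5778, 0.1593, 0.1146]
orientation: [-164.8, 90.0, -142.5]
force: [-1.0, -1.1, -0.3]
opening: 0.0258
clock: 14.33
tool_pos: [0.5764, 0.1628, 0.1146]
orientation: [-67.3, 90.0, -45.0]
force: [0.7, -0.5, -0.7]
opening: 0.0454
t 14.33 tcp [0.5764 0.1628 0.1146] jaw yaw 112.33 tilt 0.0 j [  34.4   18.9  -17.6    0.   -53.5 -102.1] F [ 0.7 -0.5 -0.7] open 0.0454
scene 1335 z [0.007 0.296] y [-0.05   0.043]
  z 0.018 x med -0.0954 y -0.049..0.045 n 178
  z 0.041 x med -0.0860 y -0.050..0.047 n 200
  z 0.075 x med -0.0743 y -0.051..0.045 n 152
  z 0.107 x med -0.0642 y -0.051..0.031 n 198
  z 0.138 x med -0.0527 y -0.051..0.045 n 291
  z 0.167 x med -0.0235 y -0.030..0.007 n 18
  z 0.196 x med -0.0629 y -0.042..0.006 n 71
  z 0.232 x med -0.0995 y -0.042..0.017 n 45
  z 0.253 x med -0.0994 y -0.026..0.018 n 86
  z 0.280 x med -0.0756 y -0.040..0.032 n 96
[278 209]
side 116 z [0.076 0.15 ] y [0.004 0.046]
  z 0.083 x med -0.0651 y 0.022..0.045 n 16
  z 0.104 x med -0.0570 y -0.000..0.047 n 54
  z 0.136 x med -0.0463 y 0.020..0.046 n 43
[223 193]
```

View pics/l3.png

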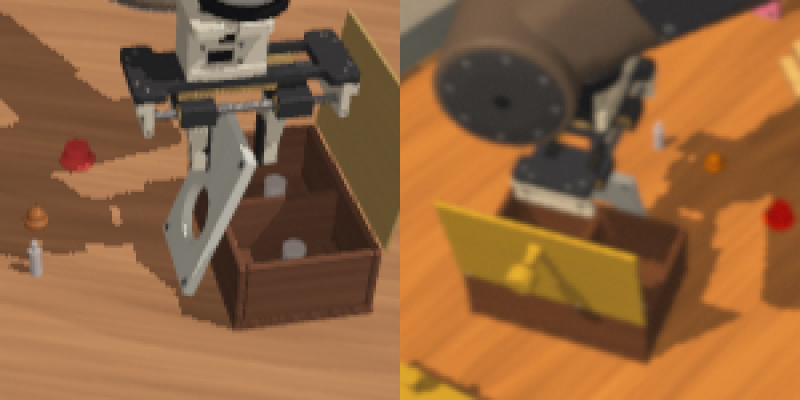

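The plate leans on the rim at about 20° with the fingers open around it. I'll raise the hand straight up and check.

```bash
python3 -m pendant '[{"claw":46,"linear":[-5,0,0],"twist":0},{"claw":46,"linear":[-10,0,0],"twist":0},{"claw":46,"linear":[-20,0,0],"twist":0},{"claw":46,"linear":[-25,0,0],"twist":0},{"claw":46,"linear":[-30,0,0],"twist":0},{"claw":46,"linear":[-20,0,0],"twist":0},{"claw":46,"linear":[-10,0,0],"twist":0},{"claw":46,"linear":[0,0,0],"twist":0},{"claw":46,"linear":[0,0,0],"twist":0},{"claw":46,"linear":[0,0,0],"twist":0}]'
python3 look.py pics/l4.png; python3 - <<'E'
from h import *
im,d=snapshot('scene');W=cloud('scene',d)
P=W[(d>0)&(np.hypot(W[...,0]-.54,W[...,1]+.2)<.08)&(W[...,2]>.05)&(W[...,2]<.102)]
rc=cv2.minAreaRect(P[:,:2].astype(np.float32)*1000);print('short',len(P),rc,P[:,2].max())
E
```

```text
clock: 15.27
tool_pos: [0.5757, 0.1626, 0.2335]
orientation: [173.5, 89.9, -164.1]
force: [1.9, 0.2, -0.5]
opening: 0.046
scene 1130 z [0.006 0.287] y [-0.05   0.045]
  z 0.018 x med -0.0956 y -0.050..0.047 n 178
  z 0.041 x med -0.0857 y -0.051..0.046 n 206
  z 0.077 x med -0.0739 y -0.050..0.046 n 158
  z 0.105 x med -0.0647 y -0.051..0.048 n 249
  z 0.138 x med -0.0529 y -0.051..0.045 n 305
  z 0.287 x med -0.0226 y -0.015..0.006 n 22
[278 209]
side 253 z [0.08 0.15] y [-0.041  0.046]
  z 0.085 x med -0.0642 y -0.039..0.046 n 23
  z 0.106 x med -0.0565 y -0.041..0.046 n 110
  z 0.134 x med -0.0471 y -0.042..0.047 n 116
[223 193]
short 603 ((545.9166870117188, -210.0709686279297), (16.39707374572754, 132.49667358398438), 55.86440658569336) 0.09665881632954837
```

View pics/l4.png

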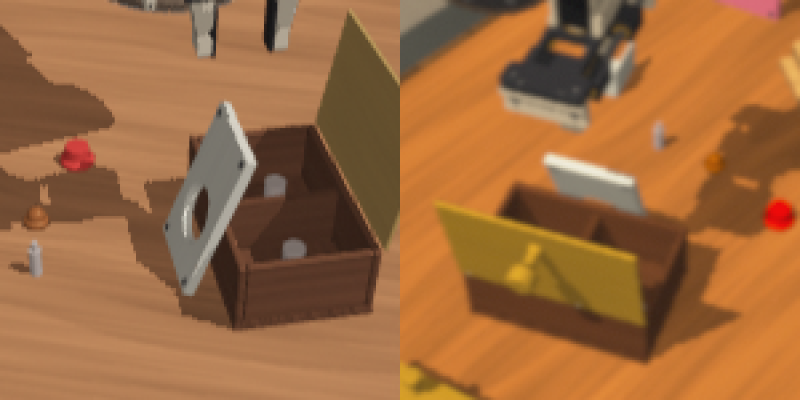

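The plate leans freely and still against the middle of the front, and the gripper is clear above it. I'll hand the job in.

```bash
python3 -c "
from plant import *
print(close_job())"
```

```text
the job is handed in; nothing more can be done
None
```

The tall aluminium plate now leans against the middle of the parts box's front, same end up, and the job is handed in at about 15.4 s of the 35 s. I lifted it out of the rack, set it upright in front of the box, tipped it onto the rim between loosely opened fingers, and raised the hand clear.

My last checks from both cameras:
- **Lean:** the plate is tipped back about 19–20°.
- **Position:** its foot is about 30 mm out from the front and about 2 mm off the middle. It looks square to the box.
- **At rest:** the readings before and after the hand left agree to within about 1 mm. The contact force on the rim can't be read directly; the pictures show it resting there.
- **Short plate:** still standing in the rack at its starting spot, with its top at about 0.096 m.

The two outside cameras and the wrist camera differed by about 3 mm on where the plate stood in the rack. I used the wrist camera for centring there, because it saw the plate centred between the fingers. No check failed.

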